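# Raise the easel tray to its third notch and clamp the panel

## Task

By its bow handle, lift the table easel's tray, with the picture panel standing on it, until the pawl behind the mast has dropped over the third notch from the bottom, then ease it down until the pawl carries it, and let go; do not let it drop. Then slide the top clamp down until it rests on the panel's upper edge. Leave the panel standing on the tray, and the paint jars, water pot, clay owl and cork block where they are.

Things in the scene. Friction and masses are not known exactly. Their poses are not given: they have to be found in the camera images.
- easel: Beech table easel that stands firm on the desk, about 340 mm high, its feet 290 mm long (from 110 mm before the origin to 180 mm behind it) and 222 mm over all. Origin: on the desk, under the foot of the mast; z up, x points to the easel's back, so the tray and the handle are on its -x side. The mast (40 mm wide) leans back by 0.21 rad: it runs along the direction (0.208, 0, 0.978) of the easel's axes, and the tray and the clamp slide along it.
- tray (a joint): Height of the tray on the mast, m along the mast, growing upwards: 0 = resting in the lowest notch, where it starts. The five notches are 35 mm apart: the tray rests at 0, 0.035, 0.070 (the third), 0.105 and 0.140. The tray with its panel weighs 0.5 to 0.8 kg and falls freely when the pawl is not on a notch.
- pawl (a joint): Steel gravity pawl on the tray, behind the mast, with a weighted tail: 0 = swung home against its stop, under its own weight; down to -0.7 = swung out. Each tooth of the mast pushes it out as the tray rises past; it drops back over the notch once the tray is 3 to 4 mm above that notch's resting height (the next tooth begins to push it out again from 9 mm above, and is passed 38 mm above), and then the tray cannot come down past it.
- handle_mid (a point): Middle of the tray's handle, on the bar's centre line: a horizontal dark steel bow, round bar of 14 mm diameter, straight for 96 mm along the easel's y, 65 mm before the tray's front board, with free room under it. Its axes are the tray's: y along the bar, z up along the leaning mast. 128 mm above the desk when the tray is in the lowest notch.
- tray_floor (a point): Point of the tray's floor in the middle of the 11 mm wide slot where the panel stands, between the mast and a 9 mm high ledge. Axes as handle_mid (z along the mast). The tray is 200 mm wide and 90 mm deep.
- clamp (a joint): Position of the top clamp along the mast, m, growing downwards: 0 = top of its travel, 0.050 = on the upper edge of the panel when the tray rests in the third notch, 0.110 = bottom. It starts between 0 and 0.028. It is stiff: it stays where it is put and takes about 5 N to push; no screw to loosen.
- clamp_top (a point): Middle of the upper face of the clamp's wooden block (50 mm from front to back, 60 mm wide, 22 mm high, at the front of the mast, a cork pad on it), the place to push down on. Axes as the tray's. Behind the block the mast's top stands 3 mm higher than the block when the clamp is at 0, and 53 mm higher at the end of the job.
- clamp_jaw (a point): Point on the underside of the clamp's block that comes down on the panel's upper edge, in the middle, 22 mm under the upper face. Axes as the tray's.
- panel_mid (a point): Centre of the picture panel, a loose board 180 mm wide, 110 mm high and 8 mm thick, painted with a still life, standing on the tray and leaning on the mast. y along its width, z up along it.
- panel_top (a point): Middle of the panel's upper edge, 55 mm above panel_mid; axes as panel_mid.
- panel_foot (a point): Middle of the panel's lower edge; axes as panel_mid.
- jar_tall: Loose paint jar, 52 mm diameter, 75 mm high, beside the easel. Origin: centre of its underside.
- jar_wide: Loose paint jar, 68 mm diameter, 55 mm high, beside the easel. Origin: centre of its underside.
- water_pot: Loose blue and white porcelain pot, 82 mm diameter, 66 mm high. Origin: centre of its underside.
- clay_owl: Loose clay owl, 68 mm diameter, 128 mm high. Origin: centre of its underside.
- sanding_block: Loose cork sanding block, 70 x 100 x 30 mm. Origin: centre of its underside.
Things that resemble listed ones, but are neither listed nor needed, are in the scene too. Of the things that look like the part that bears panel_mid, the larger one is meant.

How it is judged (in metres and radians):
On the way:
1. the tray, with the panel, rests on its pawl in the third notch and is let go (value of joint tray between 0.065 and 0.075 m and velocity of joint tray between -0.01 and 0.01 m/s and contact force between the fingers and easel below 0.3 N and value of joint pawl above -0.1 rad), for 0.3 s.
At the end, for the whole second after the job is handed in: Tray at rest on its pawl in the third notch (within 5 mm), pawl home; panel standing in the tray's slot (foot within 5 mm of the floor, 30 mm of the middle, 0.08 rad of parallel to the mast); clamp's jaw within 4 mm of the panel's upper edge (value of joint tray between 0.065 and 0.075 m and value of joint pawl above -0.1 rad and z of clamp_jaw in the frame of panel_top between -0.004 and 0.004 m and z of panel_foot in the frame of tray_floor between -0.004 and 0.005 m and y of panel_mid in the frame of tray_floor between -0.03 and 0.03 m and angle between the z axis of panel_mid and the z axis of tray_floor, either way round below 0.08 rad and velocity of joint tray between -0.01 and 0.01 m/s); the robot touches nothing.
It fails at once if the tray is dropped (it comes down faster than 0.4 m/s) (velocity of joint tray below -0.4 m/s).
It fails at once if a paint jar, the pot, the owl or the cork block is moved by more than 25 mm (distance of any of jar_tall, jar_wide, water_pot, clay_owl, sanding_block from where it was at the start of the episode above 0.025 m).
It also fails if it takes over 48 s, if anything falls off the work surface, if the arm or the gripper's body presses on something with over 40 N, if the wrist force passes 120 N, or if a joint passes its speed limit or range.

## Robot

A 6-joint arm with a two-finger parallel gripper is mounted at the origin on the work surface. World frame = base frame: x ahead of the robot, y to its left, z up, the work surface at z = 0. Lengths are in mm, angles in degrees, forces in N, time in s.
With the tool pointing down it reaches from about 300 to 850 mm from the base axis. Payload 4.2 kg.
Tool frame: the origin (TCP) lies between the finger pads; the fingertips stand 11 mm ahead of it and the grasp point (between the pads) lies 8 mm behind it (env.tips_ahead is the distance from the TCP to the fingertips, in mm); z points along the fingers, y is the line along which they close (so a half turn about z gives the same grasp; the last joint's range is limited). The gripper opens to 91 mm and grips with 3 to 60 N. Pads are 32 mm wide; open, the fingers measure 118 mm over their backs; the gripper's body (76 mm by 178 mm) begins 60 mm behind the grasp point.
Start: joints at [-73.625, 18.312, 89.639, -0, 72.044, -1.146], TCP at [173.11, -548.338, 224.976] pointing down, gripper open.
Joint ranges: [-177.97, 177.97], [-48.28, 115.42], [12.27, 149.76], [-77.06, 257.06], [2.81, 150.46], [-146.56, 146.56]. Speed limits (degrees/s): [147.25, 147.25, 180, 180, 180, 180].

## Interface

Orientations are given as [roll, pitch, yaw] about the fixed x, y, z axes, in that order (R = Rz(yaw) Ry(pitch) Rx(roll)).
In Python, from workcell import env, cams gives the robot as it stands.
- The arm moves only by the tool step_arm, never from a script. Its arguments are lists of equal length, an entry for each row: "linear": the shift along the tool's x, y, z in units of 30 cm (1.0 is 30 cm), a list of three; "turn": the turn about the tool's z in units of 360 degrees (1.0 is 360 degrees). In form: {"linear": [[tx, ty, tz], ...], "turn": [turn, ...]}. A call has 1 to 20 rows; each row is the pose to reach, as a shift and turn from the pose commanded when the call began, along the tool's axes at that moment, turning the shorter way round; what a row does not reach only later rows make up. A row lasts 1/8 s, in which the tool goes at most 62.5 mm and 10.7 degrees, less where a joint would pass 70% of its speed; a pose out of reach is approached as far as the arm can. A call with a number of a shift or a turn outside -1 to 1 is refused whole. A call with a gripper value outside its range is refused whole. "fingers" is the closure, from -1 (fully open) to 1 (shut), so that 0 is half open, set as the call begins (left out, the last holds). The fingers move at their own pace and stop on an object; "force" is the grip in N (left out, the last holds). Time passes only in rows, so rows that repeat a pose let the fingers close. It gives the time, the measured TCP pose, the force, the opening and the grip force at its end, in the units of the state.
- env.state(): the state, without advancing time (a new reading comes with each control period).
- cams.grab_frame(name): name is "scene" or "top" or "wrist"; returns a dict with "color" (480x640x3 uint8, blue, green, red), "fx", "fy", "cx", "cy" (pixels), "dist" ([k1, k2, p1, p2, k3] as OpenCV has them; the pictures are not rectified), "extrinsics" (4x4, takes a point from camera to world coordinates); the wrist camera has in their place "tool_from_camera" (4x4, takes a point from camera to tool coordinates, whose origin is the TCP and whose axes are the flange's). Camera axes: x right, y down, z forward; pixel columns grow to the right and rows downward; lengths in mm; the calibration is good to about 2 mm. A picture is of the moment at which its call begins: read the wrist's pose just before it. There is no depth.
- env.job_done(): hands the job in; it is judged then, once.
The state is a dict: "time_s": time; "qpos": joint angles; "qvel": joint speeds; "effort": joint torques, N m; "ee_pos": TCP position; "ee_rot": TCP orientation; "force": force on the tool from outside, world axes, zero at the start; "torque": the same for the moment, N m; "gripper_width": finger opening in mm; "gripper_force": force on a finger pad.
Only numpy, scipy, OpenCV 4.12 (cv2) and the standard library are available. Lean on these libraries where they do the work, as an engineer would, in place of code of your own. Each camera call takes 0.05 s, during which the arm holds its last target. There are 200 camera calls.

## Working session

There is one attempt and no reset: what is moved stays moved. The work goes in short steps, Python scripts to look and compute and a tool call to move; the robot and the scene stay as the last step left them, time stands still between calls to the robot, and variables do not carry over. Pictures are saved under pics/ and viewed, at most 10 in all, crops included, and the job is handed in when it is done.

Besides the shell and the picture viewer there is one more tool, called after "Request:" by a JSON object that holds its "name" and its "arguments", one argument or row to a line. step_arm: Moves the arm, as the interface text tells. Its arguments: {"type":"object","properties":{"linear":{"type":"array"},"turn":{"type":"array"},"fingers":{"type":"number"},"force":{"type":"number"}},"required":["linear","turn"]}

```bash
mkdir -p pics; ls
python3 - <<'E'
from workcell import env,cams
import cv2,numpy as np
print(env.state())
for n in("scene","top"):
    f=cams.grab_frame(n); cv2.imwrite(f"pics/{n}0.png",f["color"])
    print(n,f["fx"],f["fy"],f["cx"],f["cy"],f["dist"]);print(np.round(f["extrinsics"],3).tolist())
E
```

```text
pics
{'time_s': 0.0, 'qpos': array([-7.36241186e+01,  1.83499931e+01,  8.97073591e+01, -8.96785721e-05,
        7.20432979e+01, -1.14682900e+00]), 'qvel': array([ 0.10271295, -0.03825369,  0.02315364, -0.02774849, -0.01687097,
       -0.00912889]), 'effort': array([ 1.11899302e-03, -4.12452900e+01, -2.31975800e+01,  7.27002276e-02,
        4.54129104e-02, -1.38528603e-04]), 'ee_pos': array([ 172.97537135, -547.84715752,  224.13032783]), 'ee_rot': array([-1.79899368e+02, -1.92922604e-03,  1.75227364e+01]), 'force': array([-0.73993056,  0.17187964, -0.30943537]), 'torque': array([0.0033685 , 0.03163865, 0.01159873]), 'gripper_force': 0.0, 'gripper_width': 90.83939565740954}
scene 484.0324398705829 484.0324398705829 321.975223404766 233.8579387090296 [-0.08103131  0.          0.          0.          0.        ]
[[0.38, 0.62, -0.686, 1468.011], [0.925, -0.246, 0.29, -367.694], [0.012, -0.745, -0.667, 1061.532], [0.0, 0.0, 0.0, 1.0]]
top 563.9723939560076 563.9723939560076 315.6646189540872 238.1997088792335 [-0.02919986  0.          0.          0.          0.        ]
[[-0.02, -0.986, 0.167, 309.222], [-1.0, 0.021, 0.004, 7.61], [-0.008, -0.167, -0.986, 1755.291], [0.0, 0.0, 0.0, 1.0]]
```

View pics/scene0.png

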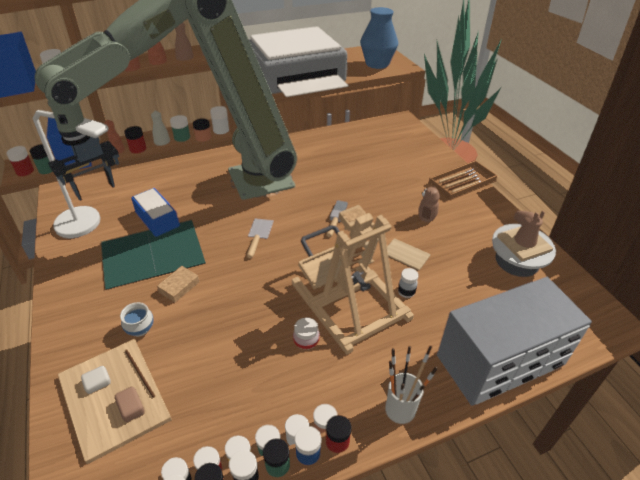

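View pics/top0.png

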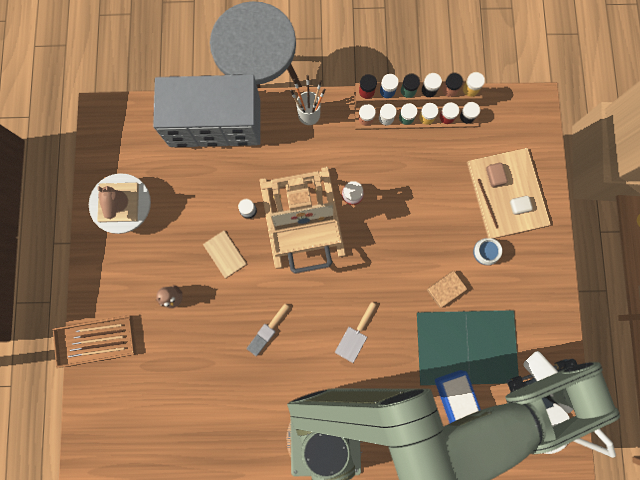

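The scene picture shows the easel with its dark bow handle near (318,240) and the clamp at (355,215), facing the robot. In the top picture the handle is near (310,265) and the clamp near (298,198). The board lying flat at top (225,254) is the small lookalike. The board standing on the easel, at top (305,218), is the larger one and the one meant. I'll confirm this in an enlarged crop.

Run:
```python
import cv2,numpy as np
t=cv2.imread("pics/top0.png")[150:290,200:370]; s=cv2.imread("pics/scene0.png")[195:355,285:420]
t=cv2.resize(t,None,fx=2.6,fy=2.6,interpolation=cv2.INTER_CUBIC); 
s=cv2.resize(s,None,fx=2.6,fy=2.6,interpolation=cv2.INTER_CUBIC)
o=np.zeros((416,442+351,3),np.uint8);o[:t.shape[0],:t.shape[1]]=t;o[:s.shape[0],442:442+s.shape[1]]=s
cv2.imwrite("pics/crop.png",o)
```

```text
(no output)
```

View pics/crop.png

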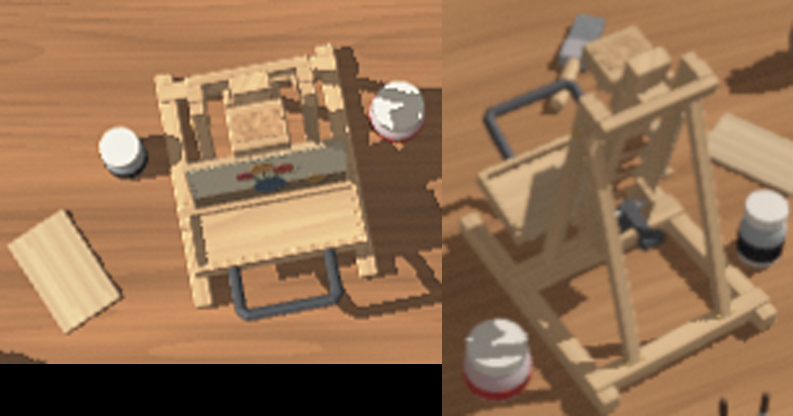

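The crop confirms it: the painted panel stands on the easel's tray. The handle bar runs from (293,271) to (330,264) in the top image, and the clamp's cork pad is near (299,198). I'll fit both.

```bash
cat > h.py <<'E'
import cv2,numpy as np
from workcell import env,cams
def ray(f,uv):
    K=np.array([[f["fx"],0,f["cx"]],[0,f["fy"],f["cy"]],[0,0,1]]);
    p=cv2.undistortPoints(np.array(uv,float).reshape(-1,1,2),K,np.array(f["dist"],float)).reshape(-1,2)
    E=f["extrinsics"]; d=np.c_[p,np.ones(len(p))]@E[:3,:3].T
    return E[:3,3],d
def onz(f,uv,z):
    o,d=ray(f,uv); return o+d*((z-o[2])/d[:,2])[:,None]
def proj(f,P):
    E=f["extrinsics"];Q=(np.atleast_2d(P)-E[:3,3])@E[:3,:3]
    K=np.array([[f["fx"],0,f["cx"]],[0,f["fy"],f["cy"]],[0,0,1]])
    return cv2.projectPoints(Q,np.zeros(3),np.zeros(3),K,np.array(f["dist"],float))[0].reshape(-1,2)
def dark(img,x0,y0,x1,y1):
    c=img[y0:y1,x0:x1].astype(int); m=(c.max(2)<110)&(c[...,0]>=c[...,2]-5)
    n,l,st,_=cv2.connectedComponentsWithStats(m.astype(np.uint8)); k=1+np.argmax(st[1:,4])
    v,u=np.nonzero(l==k); return np.c_[u+x0,v+y0]
E
python3 - <<'E'
from h import *
t=cams.grab_frame("top");s=cams.grab_frame("scene")
p=dark(t["color"],270,240,345,285); print(len(p),p.min(0),p.max(0))
W=onz(t,p,128)[:,:2]; print("bow hull rect",cv2.minAreaRect(W.astype(np.float32)))
# bar = front (low x) 14mm band
r=cv2.boxPoints(cv2.minAreaRect(W.astype(np.float32))); print(r)
q=dark(s["color"],295,220,350,260); print(len(q),q.min(0),q.max(0))
Ws=onz(s,q,128)[:,:2]; print("scene",cv2.boxPoints(cv2.minAreaRect(Ws.astype(np.float32))))
# cork pad top
hsv=cv2.cvtColor(t["color"],cv2.COLOR_BGR2HSV)
for y in range(184,212,3): print(y,[tuple(int(a) for a in t["color"][y,x]) for x in range(284,314,4)])
E
```

```text
256 [288 246] [331 272]
bow hull rect ((523.4490356445312, 33.60960388183594), (58.478816986083984, 121.11357116699219), 9.334668159484863)
[[484.77444   88.621826]
 [504.41922  -30.887934]
 [562.12366  -21.402618]
 [542.4789    98.10714 ]]
133 [302 226] [337 254]
scene [[458.47537   63.44551 ]
 [523.8987   -53.557068]
 [574.2986   -25.375397]
 [508.87524   91.62718 ]]
184 [(76, 102, 127), (97, 132, 166), (140, 191, 231), (135, 185, 228), (91, 121, 152), (68, 91, 113), (88, 130, 187), (89, 132, 188)]
187 [(46, 64, 89), (86, 115, 143), (80, 108, 132), (87, 116, 143), (81, 107, 131), (61, 82, 104), (57, 76, 99), (84, 123, 174)]
190 [(89, 132, 188), (76, 102, 125), (92, 124, 156), (122, 167, 212), (137, 188, 228), (133, 183, 223), (95, 127, 158), (51, 69, 96)]
193 [(88, 129, 185), (139, 190, 228), (132, 182, 223), (116, 160, 207), (116, 162, 212), (125, 175, 222), (142, 195, 235), (65, 95, 133)]
196 [(95, 140, 199), (141, 195, 231), (117, 161, 212), (113, 158, 208), (115, 161, 210), (122, 171, 219), (131, 179, 225), (89, 128, 183)]
199 [(91, 132, 189), (132, 180, 221), (113, 157, 204), (105, 147, 189), (119, 165, 215), (122, 170, 220), (111, 156, 205), (92, 134, 193)]
202 [(86, 128, 182), (151, 208, 243), (125, 176, 224), (108, 151, 197), (107, 148, 192), (113, 155, 198), (130, 177, 219), (86, 126, 179)]
205 [(85, 125, 181), (93, 133, 182), (134, 181, 223), (132, 180, 222), (125, 172, 218), (111, 150, 188), (72, 97, 119), (106, 147, 195)]
208 [(93, 139, 200), (92, 138, 198), (73, 96, 119), (72, 98, 119), (83, 110, 135), (108, 143, 173), (155, 200, 230), (113, 143, 169)]
211 [(133, 176, 214), (142, 186, 219), (140, 182, 216), (111, 140, 164), (137, 161, 171), (107, 124, 131), (109, 128, 136), (108, 126, 136)]
```

Run:
```python
from h import *
t=cams.grab_frame("top");s=cams.grab_frame("scene")
def tri(a,b):
    o1,d1=ray(t,a);o2,d2=ray(s,b);d1=d1[0];d2=d2[0]
    k=np.linalg.lstsq(np.c_[d1,-d2],o2-o1,rcond=None)[0]
    A=o1+d1*k[0];B=o2+d2*k[1];return np.round((A+B)/2,1),round(np.linalg.norm(A-B),1)
print("clamp c",tri((299.3,197.4),(354,215)))
for a,b in(((311.5,203.8),(340,212.3)),((289.2,206.9),(359.2,205.8)),((308.8,188.5),(347.7,225.8)),((287.7,190.4),(368.8,216.2))):print(tri(a,b))
print("bar ends",tri((293.5,270.8),(336.2,228.8)),tri((330,264.2),(303.5,240.4)))
y=np.array([-.162,.987,0]);c=np.array([501.5,30,128])
print(proj(t,[c,c+54*y,c-54*y]),proj(s,[c,c+54*y,c-54*y]))
print("lamp base",onz(s,[(77,222)],10),"owl",onz(t,[(168,296)],60), "feet front",onz(t,[(278,267),(342,254)],10))
```

```text
clamp c (array([663.8,  55.6, 313.1]), np.float64(1.5))
(array([645.5,  25.1, 316.7]), np.float64(4.0))
(array([638.3,  82.1, 315. ]), np.float64(0.9))
(array([688.5,  29.2, 306.9]), np.float64(1.0))
(array([683. ,  85.9, 314.9]), np.float64(1.7))
bar ends (array([493.4,  85.6, 119.5]), np.float64(8.7)) (array([509.4, -22.2, 123.5]), np.float64(6.3))
[[311.06697882 266.77479472]
 [292.75121825 270.15618411]
 [329.35683524 263.39642474]] [[318.30404451 233.0763073 ]
 [333.99477302 226.78417583]
 [302.12689199 239.56396606]]
lamp base [[  25.35236292 -659.82218123   10.        ]] owl [[429.95356338 463.2047819   60.        ]] feet front [[516.89243651 134.60482252  10.        ]
 [553.52472558 -65.72476609  10.        ]]
```

Request:
{"name": "step_arm", "arguments": {
  "linear": [
    [0.2,-0.15,-0.13],
    [0.81,-0.75,-0.13],
    [0.81,-0.75,-0.13],
    [0.81,-0.75,-0.13],
    [0.81,-0.75,-0.13],
    [0.81,-0.75,-0.13],
    [0.81,-0.75,-0.13],
    [0.81,-0.75,-0.13],
    [0.81,-0.75,-0.13]
  ],
  "turn": [-0.03,-0.227,-0.227,-0.227,-0.227,-0.227,-0.227,-0.227,-0.227],
  "fingers": -0.4
}}

```text
time_s: 1.42
ee_pos: [337.1, -260.5, 264.0]
ee_rot: [180.0, 0.0, 99.2]
force: [1.0, -0.3, 0.7]
gripper_width: 64.0
gripper_force: 0.0
```

Request:
{"name": "step_arm", "arguments": {
  "linear": [
    [0.868,0.697,0.12],
    [0.868,0.697,0.12],
    [0.868,0.697,0.12],
    [0.868,0.697,0.12],
    [0.868,0.697,0.12],
    [0.868,0.697,0.12],
    [0.868,0.697,0.12],
    [0.868,0.697,0.12]
  ],
  "turn": [0,0,0,0,0,0,0,0]
}}

```text
time_s: 2.42
ee_pos: [501.2, 29.3, 227.9]
ee_rot: [-180.0, 0.0, 99.2]
force: [0.0, -0.4, -0.9]
gripper_width: 63.6
gripper_force: 0.0
```

Run:
```python
from h import *
s=env.state();print(s["ee_pos"],s["ee_rot"],s["force"])
f=cams.grab_frame("wrist");cv2.imwrite("pics/w1.png",f["color"]);print(f["fx"],f["tool_from_camera"])
```

```text
[501.22885168  29.25695835 227.90452198] [-1.79964639e+02  2.76314730e-02  9.91639919e+01] [ 0.0189432  -0.4214197  -0.87766412]
352.3382059066424 [[ 5.80753665e-04 -9.66985527e-01 -2.54830637e-01  7.08977438e+01]
 [ 9.99999709e-01  6.87532490e-04 -3.29946477e-04  3.45471977e-01]
 [ 4.94257810e-04 -2.54830371e-01  9.66985645e-01 -1.60743408e+02]
 [ 0.00000000e+00  0.00000000e+00  0.00000000e+00  1.00000000e+00]]
```

View pics/w1.png

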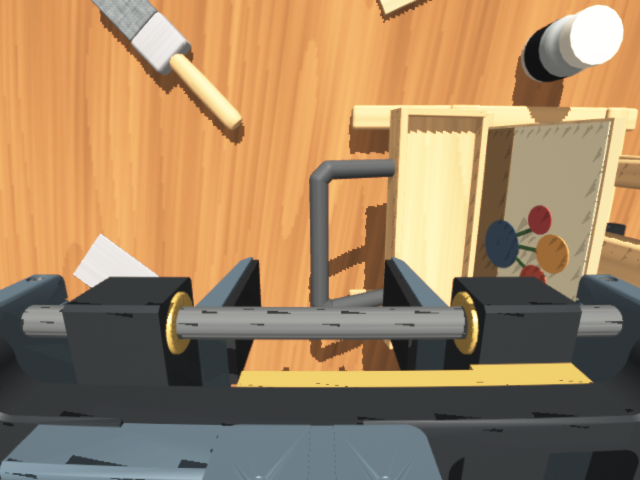

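The wrist view shows the bar vertical at column ~319, from row 165 down behind the gripper, centred between the fingers (midpoint ~322). It is parallel to the pads, so I'm going down.

Request:
{"name": "step_arm", "arguments": {
  "linear": [
    [0,0,0.12],
    [0,0,0.24],
    [0,0,0.32],
    [0,0,0.36],
    [0,0,0.36]
  ],
  "turn": [0,0,0,0,0]
}}

```text
time_s: 3.1
ee_pos: [501.4, 29.3, 119.9]
ee_rot: [-180.0, 0.0, 99.2]
force: [0.6, 0.5, -0.6]
gripper_width: 63.6
gripper_force: 0.0
```

Request:
{"name": "step_arm", "arguments": {
  "linear": [
    [0,0,0],
    [0,0,0],
    [0,0,0],
    [0,0,0],
    [0,0,0],
    [0,0,0]
  ],
  "turn": [0,0,0,0,0,0],
  "fingers": 1,
  "force": 35
}}

```text
time_s: 3.85
ee_pos: [499.1, 29.6, 119.8]
ee_rot: [-179.7, 0.0, 99.3]
force: [-6.5, -1.3, 4.8]
gripper_width: 13.0
gripper_force: 35.0
```

Request:
{"name": "step_arm", "arguments": {
  "linear": [
    [0,-0.004,-0.01],
    [0,0,-0.035],
    [0,0.007,-0.066],
    [0,0.014,-0.099],
    [0,0.021,-0.132],
    [0,0.028,-0.165],
    [0,0.034,-0.195],
    [0,0.039,-0.22],
    [0,0.043,-0.238],
    [0,0.045,-0.247],
    [0,0.045,-0.247],
    [0,0.045,-0.247]
  ],
  "turn": [0,0,0,0,0,0,0,0,0,0,0,0]
}}

```text
time_s: 5.35
ee_pos: [514.7, 32.2, 193.9]
ee_rot: [-180.0, -0.0, 99.2]
force: [-3.4, 0.1, -5.6]
gripper_width: 13.2
gripper_force: 35.0
```

Run:
```python
from h import *
s=env.state();print(s["ee_pos"],s["force"],s["torque"])
f=cams.grab_frame("scene")["color"];t=cams.grab_frame("top")["color"]
o=np.hstack([cv2.resize(f[190:350,285:420],None,fx=3,fy=3,interpolation=cv2.INTER_CUBIC)])
cv2.imwrite("pics/s2.png",o)
```

```text
[514.71705374  32.24656772 193.91952986] [-3.38350382  0.07243076 -5.60339846] [0.07162192 0.52513029 0.13637191]
```

View pics/s2.png

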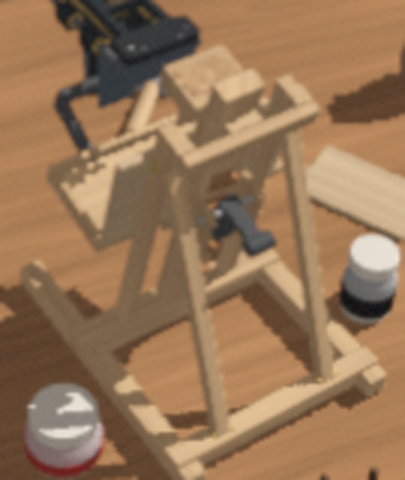

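The tray is up, with the handle raised in the gripper at crop (90,100) and the pawl visible at (240,225). Now I'll ease it down 6 mm slowly.

Request:
{"name": "step_arm", "arguments": {
  "linear": [
    [0,-0.001,0.004],
    [0,-0.002,0.008],
    [0,-0.003,0.012],
    [0,-0.004,0.016],
    [0,-0.004,0.018],
    [0,-0.004,0.019],
    [0,-0.004,0.02],
    [0,-0.004,0.02]
  ],
  "turn": [0,0,0,0,0,0,0,0]
}}

```text
time_s: 6.45
ee_pos: [513.6, 32.0, 188.4]
ee_rot: [-180.0, -0.0, 99.2]
force: [-3.6, 0.2, -1.8]
gripper_width: 13.1
gripper_force: 35.0
```

Request:
{"name": "step_arm", "arguments": {
  "linear": [
    [0,0,0.002],
    [0,0,0.004],
    [0,0,0.004],
    [0,0,0.004]
  ],
  "turn": [0,0,0,0]
}}

```text
time_s: 6.95
ee_pos: [513.6, 32.0, 188.3]
ee_rot: [180.0, 0.0, 99.2]
force: [-7.9, 2.2, 3.4]
gripper_width: 13.0
gripper_force: 35.0
```

The arm is stalled at s = 70.0 mm with upward force, so the pawl is carrying the tray. I'll release and back up.

Request:
{"name": "step_arm", "arguments": {
  "linear": [
    [0,0,0],
    [0,0,0],
    [0,0,0],
    [0,0,0]
  ],
  "turn": [0,0,0,0],
  "fingers": -0.4
}}

```text
time_s: 7.45
ee_pos: [514.4, 31.9, 187.0]
ee_rot: [179.9, 0.0, 99.2]
force: [0.4, -0.1, 0.8]
gripper_width: 50.3
gripper_force: 0.0
```

Request:
{"name": "step_arm", "arguments": {
  "linear": [
    [0,-0.01,-0.04],
    [0,-0.02,-0.15],
    [0,-0.03,-0.3],
    [0,-0.03,-0.45],
    [0,-0.03,-0.6],
    [0,-0.03,-0.6],
    [0,-0.03,-0.6]
  ],
  "turn": [0,0,0,0,0,0,0]
}}

```text
time_s: 8.32
ee_pos: [504.5, 30.5, 366.7]
ee_rot: [-180.0, 0.0, 99.2]
force: [-0.3, 0.5, -0.9]
gripper_width: 63.6
gripper_force: 0.0
```

Run:
```python
from h import *
print(env.state()["ee_pos"],env.state()["force"])
f=cams.grab_frame("scene")["color"];t=cams.grab_frame("top")["color"]
w=cams.grab_frame("wrist")["color"]
cv2.imwrite("pics/scene3.png",f);cv2.imwrite("pics/top3.png",t);cv2.imwrite("pics/w3.png",w)
o=np.hstack([cv2.resize(f[190:350,285:420],None,fx=3,fy=3,interpolation=cv2.INTER_CUBIC),cv2.resize(t[160:280,230:360],(390,480),interpolation=cv2.INTER_CUBIC)])
cv2.imwrite("pics/s3.png",o)
```

```text
[504.49394877  30.46710371 366.71727803] [-0.29320583  0.48050583 -0.85105549]
```

View pics/s3.png

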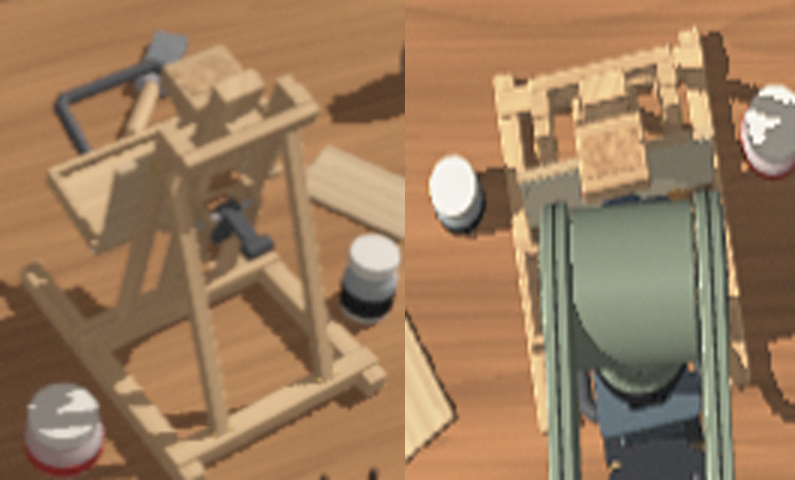

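The tray rests in the third notch with the pawl home. The clamp's cork pad is at crop (610,150) in the top half. I'll close the fingers and move over the clamp.

Request:
{"name": "step_arm", "arguments": {
  "linear": [
    [0,0.1,0],
    [0,0.3,0],
    [0,0.45,0],
    [0,0.52,0.03],
    [0,0.52,0.07],
    [0,0.52,0.07],
    [0,0.52,0.07]
  ],
  "turn": [0,0,0,0,0,0,0],
  "fingers": 1,
  "force": 10
}}

```text
time_s: 9.35
ee_pos: [658.0, 55.4, 346.6]
ee_rot: [180.0, 0.0, 99.2]
force: [0.3, 0.7, 0.4]
gripper_width: 0.5
gripper_force: 0.0
```

Run:
```python
from h import *
print(env.state()["ee_pos"],env.state()["force"])
f=cams.grab_frame("scene")["color"];w=cams.grab_frame("wrist")["color"]
o=np.hstack([cv2.resize(f[150:310,285:420],None,fx=2.5,fy=2.5,interpolation=cv2.INTER_CUBIC),cv2.resize(w,(400,400))[:,:]])
cv2.imwrite("pics/s4.png",o)
```

```text
[658.04627384  55.39445733 346.59310235] [0.34186476 0.72462514 0.37400212]
```

View pics/s4.png

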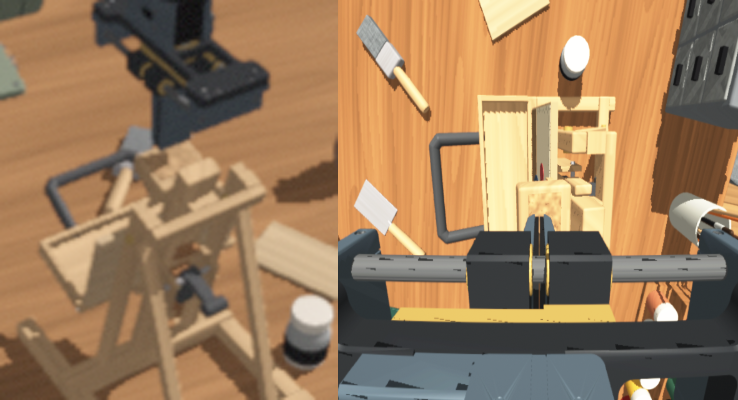

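The fingertips are over the cork pad (wrist columns 517–570, fingers ~540). I'm lowering to contact.

Request:
{"name": "step_arm", "arguments": {
  "linear": [
    [0,0,0.03],
    [0,0,0.045],
    [0,0,0.055],
    [0,0,0.065],
    [0,0,0.07]
  ],
  "turn": [0,0,0,0,0]
}}

```text
time_s: 10.07
ee_pos: [658.5, 55.5, 325.5]
ee_rot: [180.0, 0.0, 99.2]
force: [-1.7, 0.5, 4.4]
gripper_width: 0.6
gripper_force: 2.0
```

Request:
{"name": "step_arm", "arguments": {
  "linear": [
    [0,-0.002,0.01],
    [0,-0.005,0.022],
    [0,-0.008,0.036],
    [0,-0.01,0.048],
    [0,-0.012,0.059],
    [0,-0.013,0.062]
  ],
  "turn": [0,0,0,0,0,0]
}}

```text
time_s: 10.82
ee_pos: [655.0, 54.9, 305.8]
ee_rot: [-180.0, 0.0, 99.2]
force: [-1.8, -0.3, 4.1]
gripper_width: 0.5
gripper_force: 1.9
```

Run:
```python
from h import *
print(env.state()["ee_pos"],env.state()["force"])
f=cams.grab_frame("scene")["color"];t=cams.grab_frame("top")["color"]
w=cams.grab_frame("wrist")["color"]
o=np.hstack([cv2.resize(f[180:280,300:400],None,fx=4,fy=4,interpolation=cv2.INTER_CUBIC),cv2.resize(w[130:330,200:400],(400,400),interpolation=cv2.INTER_CUBIC)])
cv2.imwrite("pics/s5.png",o)
```

```text
[654.99884268  54.91125002 305.84064084] [-1.78225897 -0.27141942  4.12678036]
```

View pics/s5.png

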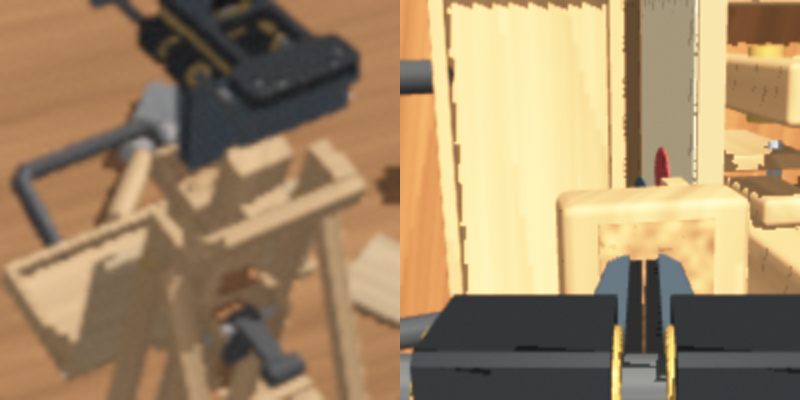

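The clamp is following (mast top now above the block, jaw still above the panel's edge). I'll keep pushing in small steps.

Request:
{"name": "step_arm", "arguments": {
  "linear": [
    [0,-0.002,0.008],
    [0,-0.003,0.015],
    [0,-0.003,0.016]
  ],
  "turn": [0,0,0]
}}

```text
time_s: 11.35
ee_pos: [654.5, 54.8, 301.9]
ee_rot: [179.9, 0.0, 99.2]
force: [-0.6, -0.8, 6.5]
gripper_width: 0.4
gripper_force: 2.9
```

Request:
{"name": "step_arm", "arguments": {
  "linear": [
    [0,-0.001,0.006],
    [0,-0.002,0.011],
    [0,-0.002,0.011]
  ],
  "turn": [0,0,0]
}}

```text
time_s: 11.72
ee_pos: [654.4, 54.8, 301.7]
ee_rot: [179.6, 0.0, 99.2]
force: [-1.8, -0.5, 13.3]
gripper_width: 0.6
gripper_force: 6.8
```

Request:
{"name": "step_arm", "arguments": {
  "linear": [
    [0,-0.001,0.006],
    [0,-0.002,0.011],
    [0,-0.002,0.011]
  ],
  "turn": [0,0,0]
}}

```text
time_s: 12.1
ee_pos: [654.4, 54.8, 301.5]
ee_rot: [179.4, 0.1, 99.2]
force: [-3.4, -0.7, 23.3]
gripper_width: 0.3
gripper_force: 11.2
```

The clamp has stopped firmly on the panel. I'm backing off.

Request:
{"name": "step_arm", "arguments": {
  "linear": [
    [0,0,-0.02],
    [0,0,-0.1],
    [0,0,-0.25],
    [0,-0.1,-0.35],
    [0,-0.25,-0.35],
    [0,-0.4,-0.35],
    [0,-0.5,-0.35],
    [0,-0.5,-0.35],
    [0,-0.5,-0.35],
    [0,-0.5,-0.35]
  ],
  "turn": [0,0,0,0,0,0,0,0,0,0]
}}

```text
time_s: 13.35
ee_pos: [506.0, 30.7, 398.9]
ee_rot: [-179.9, -0.0, 99.2]
force: [0.1, -0.4, -0.1]
gripper_width: 0.7
gripper_force: 0.0
```

Run:
```python
from h import *
print(env.state()["ee_pos"],env.state()["force"])
f=cams.grab_frame("scene")["color"];w=cams.grab_frame("wrist")["color"]
o=np.hstack([cv2.resize(f[190:310,290:390],(400,480),interpolation=cv2.INTER_CUBIC),cv2.resize(w[:,240:],(400,480))])
cv2.imwrite("pics/s6.png",o)
```

```text
[505.97044191  30.66659778 398.93983286] [ 0.05956781 -0.42503353 -0.14239055]
```

View pics/s6.png

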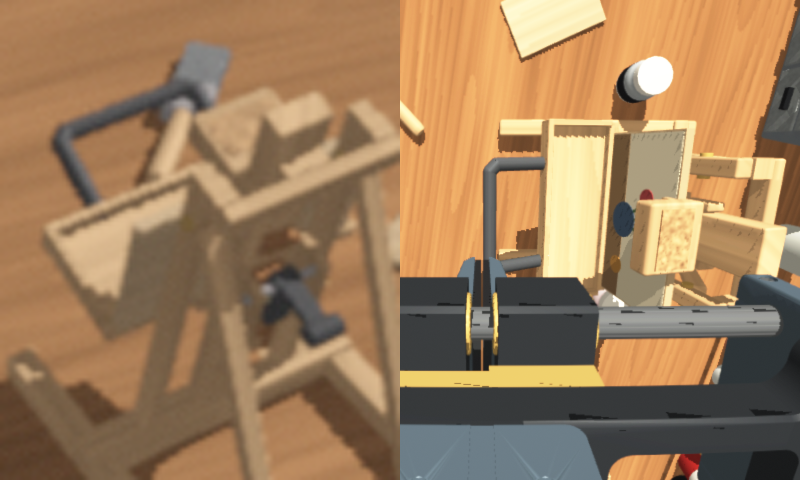

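The clamp (wrist crop (665,235)) sits on the panel's upper edge. The panel stands straight, the tray is up and the pawl is home, and the robot is clear.

```bash
python3 -c "
from workcell import env
print(env.job_done())"
```

```text
the job is handed in; nothing more can be done
None
```

I handed the job in: the tray rests on its pawl in the third notch, the panel stands on it, and the clamp is down on the panel's upper edge. The hand-in returned no verdict, so this rests on the last pictures and the force readings.

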